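Shut the packed lunch box until its clip catches

ROBOT

A 6-joint arm with a two-finger parallel gripper is mounted at the origin on the work surface. World frame = base frame: x ahead of the robot, y to its left, z up, the work surface at z = 0. Lengths are in m, angles in rad, forces in N, time in s.
With the tool pointing down it reaches from about 0.4 to 0.825 m from the base axis. Payload 7 kg.
Tool frame: the origin (TCP) lies at the very end of the fingers, on their centre line; the grasp point (between the pads) lies 19 mm behind it (arm.pinch_z is the z of the grasp point in the tool frame, in m); z points along the fingers, y is the direction in which the jaws open and shut (so a half turn about z gives the same grasp; the last joint's range is limited). The gripper opens to 88 mm and grips with 3 to 60 N. Pads are 19 mm wide; open, the fingers measure 130 mm over their backs; the gripper's body (78 mm by 193 mm) begins 47 mm behind the grasp point.
Start: joints at [-1.048, 0.359, 0.012, 0, -1.224, -0.288], TCP at [0.157, -0.656, 0.227] pointing down, gripper open.
Joint ranges: [-3.07, 3.07], [-1.43, 2.12], [-1.02, 1.25], [-3.03, 1.67], [-3.05, -0], [-3.03, 3.03]. Speed limits (rad/s): [2.39, 2.39, 3.01, 3.14, 3.14, 3.14].

INTERFACE

Orientations are given as [roll, pitch, yaw] about the fixed x, y, z axes, in that order (R = Rz(yaw) Ry(pitch) Rx(roll)).
In Python, from station import arm gives the robot as it stands.
- The arm moves only by the tool drive_tool, never from a script. Its argument "targets" is a list of rows, each a list of 6 numbers: the shift along the world's x, y, z in units of 0.04 m (1.0 is 0.04 m), then the turn, a rotation vector about the world's x, y, z in units of 6 degrees (1.0 is 6 degrees). In form: [[x, y, z, wx, wy, wz], ...]. A call has 1 to 5 rows; each row shifts and turns the commanded pose from where the row before left it; what a row does not reach is not made up. A row lasts 1/8 s, in which the tool goes at most 62.5 mm and 10.7 degrees, less where a joint would pass 70% of its speed; a pose out of reach is approached as far as the arm can. A call with a number of a shift or a turn outside -1 to 1 is refused whole. A call with a gripper value outside its range is refused whole. "claw" is the opening, from 0 (shut) to 1 (fully open), set as the call begins (left out, the last holds). The fingers move at their own pace and stop on an object; "newtons" is the grip in N (left out, the last holds). Time passes only in rows, so rows that do not move let the fingers close. It gives the time, the measured TCP pose, the force and the opening at its end, in the units of the state.
- arm.get_state(): the state, without advancing time (a new reading comes with each control period).
- arm.grab_frame(name): name is "scene" or "top" or "wrist"; returns (picture, depth): 384x512x3 uint8, red, green, blue; 384x512 float32, m along the optical axis (not along the pixel's ray), 0 where there is no reading.
- arm.get_calibration(name): a dict with "mtx" (3x3 intrinsics, pixels), "origin" and "rotation" of the camera in the world. Camera axes: x right, y up, looking along -z (the intrinsics and any distortion apply to the point x, -y, -z); pixel columns grow to the right and rows downward; lengths in m; the calibration is good to about 2 mm. A picture is of the moment at which its call begins: read the wrist's pose just before it. get_calibration takes no time and is no camera call; for the wrist camera it gives the pose at the moment of the call.
- arm.job_done(): hands the job in, once; it reports no verdict.
Trained networks look in the newest picture that a camera, given by its name, has taken for a name from the list of things; names that differ only in an ending like _2 or _b are one class to them, and where a whole thing is asked for, a point or a joint stands for the part that bears it (a point fixed in the world has none). Each returns a list of dicts, best first, with "score" (0 to 1); they miss things now and then, are a little off and sometimes report something else, mostly with a low value. They report only what shows in the picture. A call takes as long as a camera call.
- arm.search_frame(target, camera): "point" ([x, y, z] in m, in the coordinates of the camera as it stood for that picture, good to about 4 mm: the middle of the surface that is visible of it).
- arm.cut_out(target, camera): "pixels" (384x512 bool, what is visible of it).
- arm.landmark_of(target, camera): "point" ([x, y, z] in m, in the coordinates of the camera as it stood for that picture, good to about 4 mm: a listed point, or the origin of a listed thing).
The state is a dict: "t": time; "q": joint angles; "qd": joint speeds; "joint_efforts": joint torques, N m; "eef_pos": TCP position; "ee_rot": TCP orientation; "force": force on the tool from outside, world axes, zero at the start; "moment": the same for the moment, N m; "width": finger opening in m.
Only numpy, scipy, OpenCV 4.12 (cv2) and the standard library are available. Lean on these libraries where they do the work, as an engineer would, in place of code of your own. Each camera call takes 0.05 s, during which the arm holds its last target. There are 200 camera calls.

TASK

Shut the green lunch box, the one with the egg cup in it: press its half-open lid down firmly against the rubber seal until the clip at the front snaps over the lid's edge and keeps it shut by itself. Leave the orange lunch box as it is, with its lid open, and keep the egg cup in the green box.

Things in the scene. Friction and masses are not known exactly. Their poses are not given: they have to be found in the camera images.
- green_box: Lunch box fixed on the cart top (z = 0): white sides, green lid and clip. 130 (x) by 180 (y) mm, walls 70 high. Origin: centre of underside, z up; front is -x (clip), back +x (hinge along y at x = 65, z = 74 mm). Lid plate 131 long, 182 wide, 8 thick; shut, its top is at z = 80. Sprung clip, 40 wide at y = 0, from x = -68 to -83, top z = 94: the lid's lip pushes it out and snaps under it; keep off it.
- green_lid (a joint): Angle of the green lid, rad: 0 hard shut, about 0.01 when clipped, grows as it opens; 0.03 or more if not caught. Starts 0.6 to 1.0; stiff hinge (0.08 N m) holds it where it is left. Press straight down on the white mark on its top (34 by 60 mm, centre 98 mm from the hinge: box x = -33 mm when shut). The last 5 mm meet a rubber seal and the clip: about 15 N; press to the hard stop.
- orange_lid_pad (a point): Centre of the white mark on the top of the orange lunch box's lid, 98 mm from its hinge. That box has the same sizes and stands open too; it is empty and must be left alone. The point's axes turn with the lid.
- egg_cup: White ceramic egg cup, 46 mm across and 46 mm tall, standing loose in the front half of the green lunch box. Origin: centre of its foot, z up.

How it is judged:
By the outcome, as a careful person would: the job done as asked, in the order asked, and still so for the second after the job is handed in, with the robot touching nothing.
It also fails if it takes over 32 s, if anything falls off the work surface, if the arm or the gripper's body presses on something with over 40 N, if the wrist force passes 120 N, or if a joint passes its speed limit or range.

## Working session

There is one attempt and no reset: what is moved stays moved. The work goes in short steps, Python scripts to look and compute and a tool call to move; the robot and the scene stay as the last step left them, time stands still between calls to the robot, and variables do not carry over. Pictures are saved under pics/ and viewed, about 8 in all and at most 12, crops included, and the job is handed in when it is done.

Besides the shell and the picture viewer there is one more tool, called in YAML: its name, and indented under it one key for each argument. drive_tool: Moves the arm, as the interface text tells. Shifts and turns lie within -1 to 1; 1 stands for 0.04 m of shift or 6 degrees of turn. Its arguments: {"type":"object","properties":{"targets":{"type":"array"},"claw":{"type":"number"},"newtons":{"type":"number"}},"required":["targets"]}

```bash
mkdir -p pics
cat > h.py <<'E'
from station import arm
import numpy as np, cv2
np.set_printoptions(precision=3,suppress=True)
def w(p,c):
    return np.array(c["origin"])+np.array(c["rotation"])@np.array(p)
def cloud(d,c):
    K=np.array(c["mtx"]);v,u=np.mgrid[:d.shape[0],:d.shape[1]]
    P=np.stack([(u-K[0,2])/K[0,0]*d,-(v-K[1,2])/K[1,1]*d,-d],-1)
    return P@np.array(c["rotation"]).T+np.array(c["origin"])
E
python3 - <<'E'
from h import *
ims=[]
for n in ("scene","top"):
    c=arm.get_calibration(n);im,d=arm.grab_frame(n);ims.append(im);W=cloud(d,c)
    np.savez(n,im=im,W=W,d=d)
    for t in ("green_box","green_lid","orange_lid_pad","egg_cup"):
        for f in (arm.landmark_of,arm.search_frame):
            for r in f(t,n)[:2]: print(n,t,f.__name__,round(r["score"],2),w(r["point"],c))
    for t in ("green_lid","green_box"):
        r=arm.cut_out(t,n)
        if r:
            m=r[0]["pixels"];np.save(f"{n}_{t}",m);v,u=np.where(m);print(n,t,"px",u.min(),u.max(),v.min(),v.max(),m.sum(),W[m&(d>0)].min(0),W[m&(d>0)].max(0))
big=np.vstack(ims);cv2.imwrite("pics/a.png",cv2.resize(big,(400,600))[:,:,::-1])
cv2.imwrite("pics/a.png",cv2.resize(np.hstack(ims),(800,300),interpolation=cv2.INTER_AREA)[:,:,::-1])
print(arm.get_state())
E
```

```text
Traceback (most recent call last):
  File "h.py", line 9, in cloud
    return P@np.array(c["rotation"]).T+np.array(c["origin"])
           ~~~~~~~~~~~~~~~~~~~~~~~~~~~^~~~~~~~~~~~~~~~~~~~~~
ValueError: operands could not be broadcast together with shapes (384,512) (3,)
```

```bash
cat > h.py <<'E'
from station import arm
import numpy as np, cv2
from scipy.spatial.transform import Rotation as Ro
np.set_printoptions(precision=3,suppress=True)
def rot(c):
    r=np.array(c["rotation"]); return r if r.shape==(3,3) else Ro.from_euler("xyz",r).as_matrix()
def w(p,c):
    return np.array(c["origin"])+rot(c)@np.array(p)
def cloud(d,c):
    K=np.array(c["mtx"]);v,u=np.mgrid[:d.shape[0],:d.shape[1]]
    P=np.stack([(u-K[0,2])/K[0,0]*d,-(v-K[1,2])/K[1,1]*d,-d],-1)
    return P@rot(c).T+np.array(c["origin"])
E
python3 - <<'E'
from h import *
ims=[]
for n in ("scene","top"):
    c=arm.get_calibration(n);print(c);im,d=arm.grab_frame(n);ims.append(im);W=cloud(d,c)
    np.savez(n,im=im,W=W,d=d)
    for t in ("green_box","green_lid","orange_lid_pad","egg_cup"):
        for f in (arm.landmark_of,arm.search_frame):
            try:
                for r in f(t,n)[:2]: print(n,t,f.__name__,round(r["score"],2),w(r["point"],c))
            except Exception as e: print(t,f.__name__,e)
    for t in ("green_lid","green_box"):
        r=arm.cut_out(t,n)
        if r:
            m=r[0]["pixels"];np.save(f"{n}_{t}",m);v,u=np.where(m);print(n,t,"px",u.min(),u.max(),v.min(),v.max(),m.sum(),W[m&(d>0)].min(0),W[m&(d>0)].max(0))
cv2.imwrite("pics/a.png",cv2.resize(np.hstack(ims),(800,300),interpolation=cv2.INTER_AREA)[:,:,::-1])
print(arm.get_state())
E
```

```text
{'mtx': array([[498.833,   0.   , 250.67 ],
       [  0.   , 498.833, 188.468],
       [  0.   ,   0.   ,   1.   ]]), 'origin': array([ 1.15 , -0.695,  0.975]), 'rotation': array([0.792, 0.006, 0.657])}
scene green_box call 0.56 [ 0.513  0.314 -0.001]
green_lid call it knows: egg_cup, green_box, orange_lid_pad
scene green_lid call 0.95 [0.543 0.306 0.134]
scene orange_lid_pad call 0.92 [0.553 0.001 0.16 ]
scene orange_lid_pad call 0.92 [ 0.569 -0.009  0.139]
scene egg_cup call 0.57 [0.48  0.337 0.004]
scene egg_cup call 0.61 [0.484 0.33  0.044]
scene green_lid px 280 318 77 144 1516 [ 0.337  0.222 -0.003] [0.605 0.619 0.192]
scene green_box px 260 317 77 164 3078 [ 0.361  0.2   -0.004] [0.605 0.517 0.192]
{'mtx': array([[429.133,   0.   , 249.945],
       [  0.   , 429.133, 196.789],
       [  0.   ,   0.   ,   1.   ]]), 'origin': array([0.422, 0.027, 1.043]), 'rotation': array([ 0.129, -0.023, -1.574])}
top green_box call 0.67 [ 0.512  0.316 -0.   ]
top green_box call 0.88 [0.514 0.306 0.074]
green_lid call it knows: egg_cup, green_box, orange_lid_pad
top green_lid call 0.76 [0.537 0.321 0.145]
top orange_lid_pad call 0.85 [0.553 0.004 0.158]
top orange_lid_pad call 0.59 [0.565 0.003 0.141]
top egg_cup call 0.63 [0.48  0.339 0.002]
top egg_cup call 0.75 [0.48  0.341 0.046]
top green_lid px 54 143 171 226 2269 [ 0.475  0.227 -0.005] [0.621 0.467 0.192]
top green_box px 54 165 171 253 5538 [ 0.421  0.208 -0.006] [0.621 0.419 0.192]
{'t': 1.05, 'q': array([-1.048,  0.359,  0.012, -0.   , -1.224, -0.288]), 'qd': array([-0.002, -0.002, -0.   ,  0.   ,  0.   ,  0.   ]), 'joint_efforts': array([  0.   , -58.24 ,  29.33 ,   7.002,   0.012,  -0.   ]), 'eef_pos': array([ 0.157, -0.656,  0.227]), 'ee_rot': array([ 3.142,  0.   , -2.907]), 'force': array([-0.069,  0.111, -0.47 ]), 'moment': array([ 0.041, -0.02 ,  0.034]), 'width': 0.08751803957815266}
```

View pics/a.png

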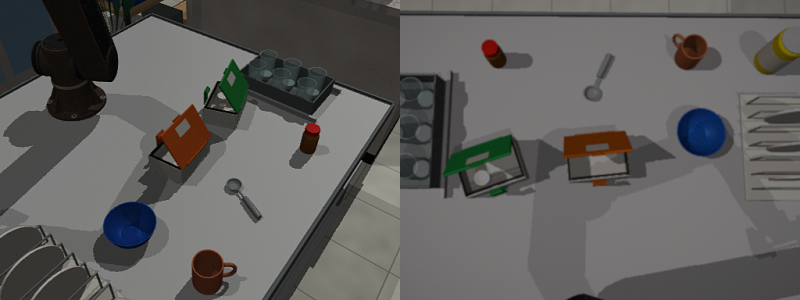

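The left half (scene camera) shows the green box near (228,90) and the orange box near (180,140). In the top view on the right they are at (490,170) and (597,158), with the cup visible inside the green one. Next I'll fit the box yaw and lid plane, and check the height of the glass tray.

Run:
```python
from h import *
for n in("top","scene"):
    f=np.load(n+".npz");im=f["im"].astype(int);W=f["W"];d=f["d"]
    g=(im[...,1]>1.5*im[...,0])&(im[...,1]>1.3*im[...,2])&(d>0)
    P=W[g&(abs(W[...,0]-.53)<.15)&(abs(W[...,1]-.315)<.15)&(W[...,2]>.085)]
    for _ in range(4):
        c=P.mean(0);u,s,vt=np.linalg.svd(P-c);N=vt[2]*np.sign(vt[2][2]);r=(P-c)@N
        P=P[abs(r)<max(.003,2*r.std())]
    yaw=np.arctan2(N[1],N[0]) 
    th=np.arccos(N[2]);print(n,len(P),"N",N,"c",c,"theta",th,"front dir azimuth",yaw, r.std(),P.min(0),P.max(0))
    # white mark: bright pixels on plane
    q=(abs((W-c)@N)<.006)&(W[...,2]>.1)&(im.max(-1)-im.min(-1)<50)&(d>0)&(abs(W-c).max(-1)<.08)
    print("mark",q.sum(),W[q].mean(0) if q.any() else 0)
    T=W[(d>0)&(W[...,1]>.40)&(W[...,1]<.62)&(abs(W[...,0]-.5)<.3)];print("tray zmax",T[:,2].max(), "y where z>.05:",T[T[:,2]>.05][:,1].min() if (T[:,2]>.05).any() else 0)
    O=W[(d>0)&(abs(W[...,1])<.12)&(abs(W[...,0]-.53)<.12)];print("orange zmax",O[:,2].max(), "ymax",O[O[:,2]>.03][:,1].max())
```

```text
top 1754 N [0.776 0.272 0.569] c [0.538 0.322 0.14 ] theta 0.9656296486959551 front dir azimuth 0.33673496540530967 0.0008529138237665631 [0.476 0.227 0.085] [0.599 0.415 0.192]
mark 783 [0.53  0.321 0.151]
tray zmax 0.16571337497416005 y where z>.05: 0.40001551186849077
orange zmax 0.19297938840732376 ymax 0.09791085605264603
scene 1178 N [0.779 0.272 0.566] c [0.542 0.313 0.135] theta 0.9697568866501275 front dir azimuth 0.3358320945063589 0.0013520867020188538 [0.478 0.222 0.085] [0.602 0.417 0.192]
mark 952 [0.539 0.308 0.142]
tray zmax 0.14702205026976634 y where z>.05: 0.4000794377492972
orange zmax 0.19135729310895877 ymax 0.09450072981014479
```

Run:
```python
from h import *
for n in("top","scene"):
    f=np.load(n+".npz");W=f["W"];r=np.hypot(W[...,0],W[...,1]);a=np.arctan2(W[...,1],W[...,0])
    for lo in np.arange(-1.4,.8,.2):
        m=(f["d"]>0)&(r>.48)&(r<.82)&(a>lo)&(a<lo+.2);print(n,round(lo,1),W[m][:,2].max().round(3) if m.any() else None,end="; ")
    T=W[(f["d"]>0)&(W[...,2]>.1)&(W[...,1]>.42)&(W[...,1]<.8)&(abs(W[...,0]-.5)<.2)];print("tray ymin",T[:,1].min())
```

```text
top -1.4 0.008; top -1.2 0.008; top -1.0 0.174; top -0.8 0.177; top -0.6 0.067; top -0.4 0.065; top -0.2 0.193; top -0.0 0.192; top 0.2 0.183; top 0.4 0.192; top 0.6 0.188; tray ymin 0.4984475606134438
scene -1.4 0.002; scene -1.2 0.007; scene -1.0 0.188; scene -0.8 0.187; scene -0.6 0.065; scene -0.4 0.064; scene -0.2 0.191; scene -0.0 0.191; scene 0.2 0.184; scene 0.4 0.192; scene 0.6 0.188; tray ymin 0.4888544472661659
```

drive_tool:
  targets:
    - [0,0,1,0,0,0.97]
    - [0,0,1,0,0,0]
    - [0,0,1,0,0,0]
  claw: 0

```text
t: 1.42
eef_pos: [0.1569, -0.6563, 0.3479]
ee_rot: [-3.142, -0.0, -2.805]
force: [0.9, -0.4, 0.8]
width: 0.0633
```

The corridor is clear: nothing in it is taller than 0.193. Moving on.

drive_tool:
  targets:
    - [1,0.57,0,0,0,0]
    - [1,0.57,0,0,0,0]
    - [1,0.57,0,0,0,0]
    - [1,0.57,0,0,0,0]
    - [1,0.57,0,0,0,0]

```text
t: 2.05
eef_pos: [0.3582, -0.5416, 0.3468]
ee_rot: [-3.141, 0.0, -2.805]
force: [0.1, 0.1, -0.8]
width: 0.0132
```

drive_tool:
  targets:
    - [1,0.57,0,0,0,0]
    - [0.85,1,0,0,0,0]
    - [0.85,1,0,0,0,0]
    - [0.85,1,0,0,0,0]
    - [0.85,1,0,0,0,0]

```text
t: 2.68
eef_pos: [0.5339, -0.3582, 0.3468]
ee_rot: [-3.141, 0.0, -2.805]
force: [0.8, -0.9, -0.9]
width: 0.0001
```

drive_tool:
  targets:
    - [0.85,1,0,0,0,0]
    - [0.85,1,0,0,0,0]
    - [0.07,1,0,0,0,0]
    - [0.07,1,0,0,0,0]
    - [0.07,1,0,0,0,0]

```text
t: 3.3
eef_pos: [0.6095, -0.1583, 0.3465]
ee_rot: [3.142, -0.0, -2.805]
force: [0.5, -0.2, 0.5]
width: 0.0006
```

drive_tool:
  targets:
    - [0.07,1,0,0,0,0]
    - [0.07,1,0,0,0,0]
    - [0.07,1,0,0,0,0]
    - [0.07,1,0,0,0,0]
    - [-0.28,1,0,0,0,0]

```text
t: 3.92
eef_pos: [0.6096, 0.0417, 0.346]
ee_rot: [-3.142, -0.001, -2.805]
force: [0.6, 0.4, -0.5]
width: 0.0004
```

drive_tool:
  targets:
    - [-0.28,1,0,0,0,0]
    - [-0.28,1,0,0,0,0]
    - [-0.28,1,0,0,0,0]
    - [-0.28,1,0,0,0,0]
    - [-0.28,1,0,0,0,0]

```text
t: 4.55
eef_pos: [0.5529, 0.2416, 0.3468]
ee_rot: [3.141, 0.0, -2.805]
force: [0.5, 0.5, 0.4]
width: 0.0002
```

drive_tool:
  targets:
    - [-0.29,1,0,0,0,0]
    - [-0.29,1,-0.7,0,0,0]
    - [0,0,-1,0,0,0]
    - [0,0,-1,0,0,0]

```text
t: 5.05
eef_pos: [0.5298, 0.3211, 0.2375]
ee_rot: [3.141, 0.0, -2.804]
force: [0.9, -0.3, 0.1]
width: 0.0002
```

Run:
```python
from h import *
im,d=arm.grab_frame("top");im2,_=arm.grab_frame("scene")
cv2.imwrite("pics/b.png",np.hstack([cv2.resize(im[120:300,20:260],(400,300)),cv2.resize(im2[50:230,180:420],(400,300))])[:,:,::-1])
print(arm.get_state()["eef_pos"])
```

```text
[0.528 0.319 0.234]
```

View pics/b.png

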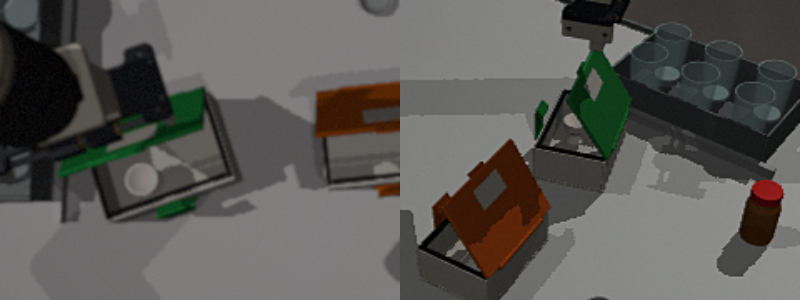

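Both views agree. The tool is above the lid, lined up with the hinge, and clear of the orange box and the glasses. Next I'll follow the lid's arc down.

drive_tool:
  targets:
    - [0,0,-0.78,0,0,0]
    - [-0.04,0,-0.78,0,0,0]
    - [-0.24,-0.09,-0.28,0,0,0]
    - [-0.24,-0.09,-0.28,0,0,0]

```text
t: 5.65
eef_pos: [0.5097, 0.3134, 0.155]
ee_rot: [3.141, 0.002, -2.805]
force: [0.2, 1.1, 1.3]
width: 0.0003
```

drive_tool:
  targets:
    - [-0.2,-0.07,-0.35,0,0,0]
    - [-0.2,-0.07,-0.35,0,0,0]
    - [-0.17,-0.06,-0.5,0,0,0]

```text
t: 6.02
eef_pos: [0.4863, 0.3053, 0.1056]
ee_rot: [3.141, 0.001, -2.805]
force: [-0.5, -0.4, -0.2]
width: 0.0002
```

drive_tool:
  targets:
    - [-0.06,-0.02,-0.35,0,0,0]
    - [0,0,0,0,0,0]

```text
t: 6.28
eef_pos: [0.4838, 0.304, 0.0909]
ee_rot: [-3.141, -0.001, -2.805]
force: [0.2, 0.1, 0.5]
width: 0.0003
```

Run:
```python
from h import *
im,d=arm.grab_frame("top");im2,_=arm.grab_frame("scene")
cv2.imwrite("pics/c.png",np.hstack([cv2.resize(im[120:300,20:260],(400,300)),cv2.resize(im2[50:230,180:420],(400,300))])[:,:,::-1])
s=arm.get_state();print(s["eef_pos"],s["force"])
```

```text
[0.484 0.305 0.092] [ 0.204 -1.034 -0.052]
```

View pics/c.png

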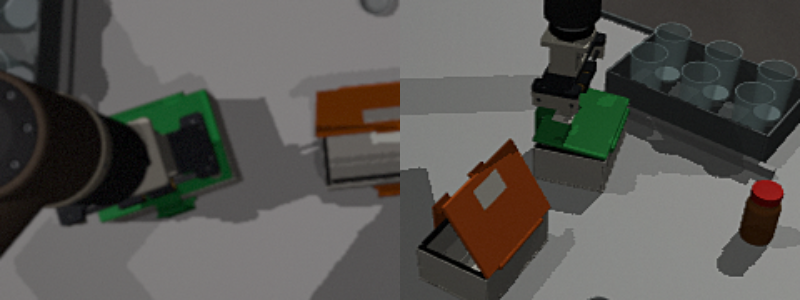

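The lid has come down with the fingers on the mark and is nearly shut. The orange lid hasn't moved. Pressing in small steps now.

drive_tool:
  targets:
    - [0,0,-0.15,0,0,0]
    - [0,0,0,0,0,0]

```text
t: 6.62
eef_pos: [0.4847, 0.3048, 0.0861]
ee_rot: [3.141, 0.001, -2.805]
force: [0.3, 0.3, 1.0]
width: 0.0007
```

drive_tool:
  targets:
    - [0,0,-0.1,0,0,0]
    - [0,0,0,0,0,0]

```text
t: 6.88
eef_pos: [0.4845, 0.3047, 0.0822]
ee_rot: [3.141, 0.001, -2.805]
force: [-1.4, 0.3, 5.4]
width: 0.0004
```

drive_tool:
  targets:
    - [0,0,-0.05,0,0,0]
    - [0,0,0,0,0,0]

```text
t: 7.12
eef_pos: [0.4844, 0.3047, 0.0808]
ee_rot: [3.141, 0.001, -2.805]
force: [-4.6, 0.5, 11.1]
width: 0.0004
```

drive_tool:
  targets:
    - [0,0,-0.05,0,0,0]
    - [0,0,0,0,0,0]

```text
t: 7.38
eef_pos: [0.4843, 0.3047, 0.08]
ee_rot: [3.141, 0.001, -2.804]
force: [-9.7, -2.2, 23.1]
width: 0.0005
```

drive_tool:
  targets:
    - [0,0,-0.05,0,0,0]
    - [0,0,0,0,0,0]

```text
t: 7.62
eef_pos: [0.4844, 0.3047, 0.0797]
ee_rot: [3.141, 0.002, -2.804]
force: [-14.6, -3.9, 37.4]
width: 0.0003
```

The contact is stiff now at z = 0.080 with 37 N, so this is the hard stop. Lifting off to check.

drive_tool:
  targets:
    - [0,0,0.3,0,0,0]
    - [0,0,1,0,0,0]
    - [0,0,1,0,0,0]
    - [0,0,1,0,0,0]
    - [0,0,1,0,0,0]

```text
t: 8.25
eef_pos: [0.484, 0.3041, 0.2488]
ee_rot: [3.142, -0.0, -2.805]
force: [1.1, 1.0, -0.3]
width: 0.0005
```

drive_tool:
  targets:
    - [0.3,-1,0.5,0,0,0]
    - [0.3,-1,0.5,0,0,0]
    - [0.3,-1,0,0,0,0]
    - [0.3,-1,0,0,0,0]
    - [0,0,0,0,0,0]

```text
t: 8.88
eef_pos: [0.5325, 0.142, 0.2875]
ee_rot: [-3.141, -0.001, -2.808]
force: [-0.3, 0.2, -0.4]
width: 0.0005
```

Run:
```python
from h import *
im,d=arm.grab_frame("top");W=cloud(d,arm.get_calibration("top"))
C=np.array([.513,.315]);X=np.array([.944,.33]);Y=np.array([-.33,.944])
bx=(W[...,:2]-C)@X;by=(W[...,:2]-C)@Y
i=im.astype(int);g=(d>0)&(abs(by)<.085)&(bx>-.055)&(bx<.055)&(W[...,2]>.05)&(W[...,2]<.15)&(i[...,1]>1.3*i[...,0])
A=np.c_[bx[g],by[g],np.ones(g.sum())];s=np.linalg.lstsq(A,W[...,2][g],rcond=None)[0];print(g.sum(),"slope x,y,z0",s)
e=g&(bx<-.03);print("front z median",np.median(W[...,2][e]))
im2,_=arm.grab_frame("scene")
for n in("top","scene"):print(n,[round(r["score"],2) for r in arm.search_frame("egg_cup",n)],[ (round(r["score"],2),w(r["point"],arm.get_calibration(n))) for r in arm.landmark_of("orange_lid_pad",n)])
cv2.imwrite("pics/d.png",np.hstack([cv2.resize(im[140:260,30:190],(400,300)),cv2.resize(im2[70:190,220:380],(400,300))])[:,:,::-1])
st=arm.get_state();print(st["t"],st["eef_pos"],st["force"])
```

```text
1588 slope x,y,z0 [-0.013 -0.002  0.081]
front z median 0.08161761515688298
top [] [(0.24, array([0.514, 0.315, 0.001]))]
scene [] [(0.76, array([0.553, 0.001, 0.163]))]
9.175 [0.532 0.145 0.288] [-0.249  0.123  0.351]
```

View pics/d.png

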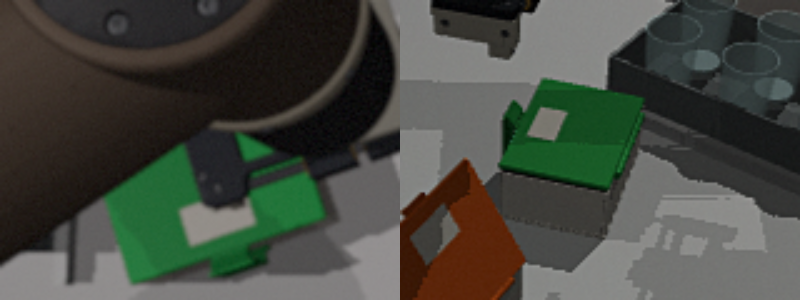

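The lid reads about 0.013 rad, with the clip standing over its edge. I'll cross-check with the scene camera, which has an unobstructed view, after a short wait.

drive_tool:
  targets:
    - [0.3,-1,0,0,0,0]
    - [0,0,0,0,0,0]
    - [0,0,0,0,0,0]
    - [0,0,0,0,0,0]

```text
t: 9.68
eef_pos: [0.5441, 0.1051, 0.2878]
ee_rot: [3.141, 0.0, -2.804]
force: [-0.3, -0.3, -0.6]
width: 0.0004
```

Run:
```python
from h import *
C=np.array([.513,.315]);X=np.array([.944,.33]);Y=np.array([-.33,.944])
for n in("scene","top","scene","top"):
    im,d=arm.grab_frame(n);W=cloud(d,arm.get_calibration(n));i=im.astype(int)
    bx=(W[...,:2]-C)@X;by=(W[...,:2]-C)@Y
    g=(d>0)&(abs(by)<.085)&(bx>-.058)&(bx<.055)&(abs(W[...,2]-.082)<.012)&(i[...,1]>1.3*i[...,0])
    A=np.c_[bx[g],by[g],np.ones(g.sum())];s,r,*_=np.linalg.lstsq(A,W[...,2][g],rcond=None)
    sd=np.sqrt(r/g.sum()*np.linalg.inv(A.T@A)[0,0]);print(n,g.sum(),"slope",s,sd)
    k=(d>0)&(abs(by)<.02)&(bx<-.06)&(bx>-.1)&(W[...,2]>.06)&(i[...,1]>1.3*i[...,0]);print(" clip bx",np.percentile(bx[k],[5,50,95]) if k.any() else 0,"zmax",W[...,2][k].max() if k.any() else 0)
print(arm.get_state()["t"])
```

```text
scene 1199 slope [-0.013  0.     0.081] [0.002]
 clip bx [-0.083 -0.075 -0.062] zmax 0.09528749307687623
top 1847 slope [-0.012 -0.002  0.081] [0.002]
 clip bx [-0.085 -0.074 -0.061] zmax 0.09627842387534524
scene 1194 slope [-0.012  0.     0.081] [0.002]
 clip bx [-0.085 -0.075 -0.062] zmax 0.09484535966880137
top 1851 slope [-0.013 -0.     0.081] [0.002]
 clip bx [-0.085 -0.074 -0.061] zmax 0.09624040242063592
9.875
```

Both cameras give 0.012–0.013 ± 0.002 rad and the value holds steady, so the lid is clipped. Handing in.

```bash
python3 -c "
from station import arm
print(arm.job_done())"
```

```text
the job is handed in; nothing more can be done
None
```

The green lunch box is shut and its clip is holding the lid. I brought the lid down with closed fingers on the white mark and pressed to the hard stop, with a downward force of 37 N. Then I lifted off and moved clear. The job was handed in at about 10 s.

- **Lid:** both cameras measured 0.012–0.013 ± 0.002 rad, steady after release. That fits clipped (about 0.01), not uncaught (0.03 or more).
- **Clip:** it is back in its rest position over the lid's edge.
- **Orange box:** the scene camera found its lid mark where it started, within about 5 mm, and the picture shows it still open. The top camera's last reading for that mark was a false one: low score (0.24), placed on the green box, with the arm in the way.
- **Egg cup:** neither camera sees it any more, as expected under the shut lid. I saw it in the box before closing and never touched it, but did not confirm it directly afterwards.

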